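# Slide the top blank onto the shooting board and drop its stop

## Robot

A 6-joint arm with a two-finger parallel gripper is mounted at the origin on the work surface. World frame = base frame: x ahead of the robot, y to its left, z up, the work surface at z = 0. Lengths are in m, angles in rad, forces in N, time in s.
With the tool pointing down it reaches from about 0.275 to 0.825 m from the base axis. Payload 4.9 kg.
Tool frame: the origin (TCP) lies midway between the tips of the shut fingers; the grasp point (between the pads) lies 19 mm behind it (grip_point_offset is the distance from the TCP to the grasp point, in m); z points along the fingers, y is the line along which they close (so a half turn about z gives the same grasp; the last joint's range is limited). The gripper opens to 85 mm and grips with 20 to 120 N. Pads are 22 mm wide; open, the fingers measure 114 mm over their backs; the gripper's body (76 mm by 85 mm) begins 54 mm behind the grasp point. The pads swing forward as they close: fully open they stand 13 mm farther back than shut.
Start: joints at [-1.46, 0.326, -0.193, 1.052, 0, 1.437], TCP at [0.133, -0.534, 0.231] pointing down, gripper open.
Joint ranges: [-2.65, 2.65], [-0.97, 1.79], [-1.3, 1.35], [-1.93, 2.1], [-1.47, 1.37], [-3.14, 3.14]. Speed limits (rad/s): [2.57, 2.57, 3.14, 3.14, 3.14, 3.14].

## Interface

Orientations are given as a rotation vector (axis times angle).
In Python, from cell import * gives the robot as it stands. Calls block until the motion is done:
- movep(position, orientation): joint-space move of the TCP to a pose.
- move_l(position, velocity=0.15, rot=None, until_force=None): straight line of the TCP; rot=None keeps the orientation; velocity is the mean speed in m/s. With until_force (N) it stops when the force on the tool has changed by that much, and returns True; else False.
- set_joints(angles): joint-space move.
- let_go() and grab(newtons=None): open the fingers fully, or close them until they stop; newtons is the grip in N (None keeps the last).
- sleep(seconds).
- ik(position, orientation): joint angles nearest the present ones, or None.
- get_state(): the state.
- grab_frame(name): name is "side" or "top"; returns a dict with "img" (400x640x3 uint8, red, green, blue), "fx", "fy", "cx", "cy" (pixels), "cam_to_world" (4x4, takes a point from camera to world coordinates). Camera axes: x right, y down, z forward; pixel columns grow to the right and rows downward; lengths in m; the calibration is good to about 2 mm. A picture is of the moment at which its call begins. There is no depth.
A pose or a line that the arm cannot do raises MotionError and nothing moves.
- sign_off(): hands the job in; it is judged then, once.
Trained networks look in the newest picture that a camera, given by its name, has taken for a name from the list of things; names that differ only in an ending like _2 or _b are one class to them, and where a whole thing is asked for, a point or a joint stands for the part that bears it (a point fixed in the world has none). Each returns a list of dicts, best first, with "score" (0 to 1); they miss things now and then, are a little off and sometimes report something else, mostly with a low value. They report only what shows in the picture. A call takes as long as a camera call. They do not tell look-alikes from the thing itself.
- spot_in(camera, name): "centre" ([column, row] in pixels, amid what is visible of it).
- silhouettes(camera, name): "mask" (400x640 bool, what is visible of it) and "centre" ([column, row] in pixels, amid what is visible of it).
- tip_of(camera, name): "centre" ([column, row] in pixels: a listed point, or the origin of a listed thing).
The state is a dict: "clock": time; "q": joint angles; "joint_velocities": joint speeds; "tau": joint torques, N m; "position": TCP position; "eef_rot": TCP orientation; "contact_force": force on the tool from outside, world axes, zero at the start; "wrist_torque": the same for the moment, N m; "finger_gap": opening from 0.0 (shut) to 1.0 (fully open); "grasp_force": force on a finger pad.
Only numpy, scipy, OpenCV 4.12 (cv2) and the standard library are available. Lean on these libraries where they do the work, as an engineer would, in place of code of your own. Each camera call takes 0.05 s, during which the arm holds its last target. There are 200 camera calls.

## Task

Slide the top drawer-front blank sideways off its stack, without lifting it, onto the bed of the shooting board beside it, until it sits square and snug against the fence with its end projecting about 8 mm past the bed's edge over the runway. Then swing the red flip stop fully down behind its other end. Leave the other three blanks, the hand plane, the mallet and the discs where they are.

Things in the scene. Friction and masses are not known exactly. Their poses are not given: they have to be found in the camera images.
- board: Shooting board, fixed: plywood base 305 x 265 x 24 mm carrying bed, fence and flip stop. Origin on the bench below bed_corner. x runs along the runway towards the fence, y from the runway across the bed, z up. Bed: x -265 to 0 (fence), y 0 to 190 mm, top 42 mm above the bench. Runway: lower bare strip y -75 to 0, top at 24 mm, empty. The stack stands 10 to 60 mm off the bed's y = 190 side.
- bed_corner (a point): Corner, at bed-top height, where the fence's face meets the bed's runway-side edge. Axes as board. The dark wood fence stands across the bed's far end from y = 0 to 190 mm: face at x = 0, 30 mm thick, its top 34 mm above the bed.
- flip_stop (a joint): Red flip stop hinged on top of the fence, axis along the board's y. 0 rad = fully down: arm level over the fence towards the board's -x, tab hanging in front of the fence to 3 mm above the bed. Positive = swung up and back; starts up, leaning back past upright (1.9 to 2.25; 1.57 upright, 2.3 rear limit). Stiff hinge: stays where left, about 2 N at the arm's end moves it.
- stop_pivot (a point): Centre of the flip stop's hinge axis: 14 mm behind the fence's face, 48 mm above the bed, at y = 169 mm of the board. Arm and tab are 24 mm wide about it, so the lowered tab stands 157 to 181 mm from the bed's runway edge. Bracket cheeks and a black knob span y 152 to 198 mm and reach 10 mm above the pivot. Axes as board.
- stop_arm_end (a point): Outer end of the flip stop's arm, 53 mm from the hinge axis, on the face that is its top when down and its back (away from the robot) when up. The arm is 8 mm thick; at its end the tab, 8 mm thick and 50 mm long, stands square to it on the other face.
- blank_top: The top plywood blank of the stack, a drawer front 110 mm (its x) by 160 mm (its y) by 15 mm thick (z), about 0.18 kg. Origin at the centre of its underside, 45 mm above the bench at the start. Its 160 mm length runs within 0.25 rad of the board's y.
- blank_3: Blank under the top one, of the same size and origin, underside at 30 mm. Loose; must stay.
- blank_2: Blank below that, underside at 15 mm. Loose; must stay.
- blank_1: Bottom blank, on the bench. Loose; must stay. The blanks are stacked not quite true, up to 3 mm and 0.03 rad off one another.
- bench_plane: Wooden-bodied hand plane, orange-brown, standing on the bench on the outer side of the stack (away from the board), about 65 to 105 mm clear of it. 235 mm long (its x), 64 mm wide (y), 123 mm high at the handle. Origin at the centre of its sole. Must stay.
- mallet: Wooden joiner's mallet lying on the bench beyond the far end of the board or stack, along the board's y: head 130 x 75 x 62 mm, whole length 283 mm. Origin on the bench, 100 mm from the head's centre along the handle. Must stay.
- discs: Pile of three round plywood discs, 140 mm across, 36 mm high, lying beyond the far end of the board or stack. Origin at the centre of its underside. Must stay.
There are look-alikes about, which are no part of the job. Leave any green or yellow look-alike of the blank_top alone.

How it is judged:
By the outcome, as a careful person would: the job done as asked, in the order asked, and still so for the second after the job is handed in, with the robot touching nothing.
It also fails if it takes over 58 s, if anything falls off the work surface, if the arm or the gripper's body presses on something with over 40 N, if the wrist force passes 120 N, or if a joint passes its speed limit or range.

## Working session

There is one attempt and no reset: what is moved stays moved. The work goes in short steps, each a Python script; the robot and the scene stay as the last script left them, time stands still between calls to the robot, and variables do not carry over. Pictures are saved under pics/ and viewed, at most 11 in all, crops included, and the job is handed in when it is done.

```bash
mkdir -p pics; ls; python3 - <<'E'
from cell import *
import cv2,numpy as np
for c in("side","top"):
    f=grab_frame(c); cv2.imwrite(f"pics/{c}0.png",f["img"][:,:,::-1])
    print(c,f["fx"],f["cx"],f["cy"],np.round(f["cam_to_world"],3).tolist())
    for n in("board","bed_corner","stop_pivot","stop_arm_end","blank_top","bench_plane","mallet","discs"):
        print(n,[(np.round(d["centre"],1).tolist(),round(d["score"],2)) for d in tip_of(c,n)][:5])
print(get_state()["eef_rot"],get_state()["clock"])
E
```

```text
pics
side 477.13555121191354 319.70576204961725 200.47464554995835 [[-0.682, -0.485, 0.548, -0.068], [-0.732, 0.445, -0.516, 0.787], [0.006, -0.753, -0.658, 0.841], [0.0, 0.0, 0.0, 1.0]]
board [([357.4, 163.2], 0.87)]
bed_corner [([363.1, 151.6], 0.76)]
stop_pivot [([309.9, 156.7], 0.93)]
stop_arm_end [([304.8, 139.8], 0.64)]
blank_top [([329.8, 306.5], 0.89), ([292.3, 226.7], 0.69), ([240.1, 385.2], 0.69)]
bench_plane [([211.6, 262.2], 0.62), ([295.0, 238.8], 0.54)]
mallet [([250.8, 183.5], 0.66)]
discs [([340.7, 144.0], 0.82), ([362.6, 162.7], 0.28)]
top 459.40978995636385 329.1908916088568 198.48848690329802 [[0.002, -0.992, 0.13, 0.394], [-1.0, -0.0, 0.016, 0.174], [-0.016, -0.13, -0.991, 1.515], [0.0, 0.0, 0.0, 1.0]]
board [([409.6, 174.0], 0.9)]
bed_corner [([414.3, 170.9], 0.86)]
stop_pivot [([361.1, 161.7], 0.55)]
stop_arm_end []
blank_top [([310.6, 199.2], 0.84), ([284.2, 268.5], 0.59), ([211.9, 272.2], 0.59)]
bench_plane []
mallet [([324.4, 133.8], 0.55)]
discs [([420.8, 144.0], 0.76)]
[3.11797548e+00 3.83529026e-01 2.53340895e-05] 0.9
```

View pics/side0.png

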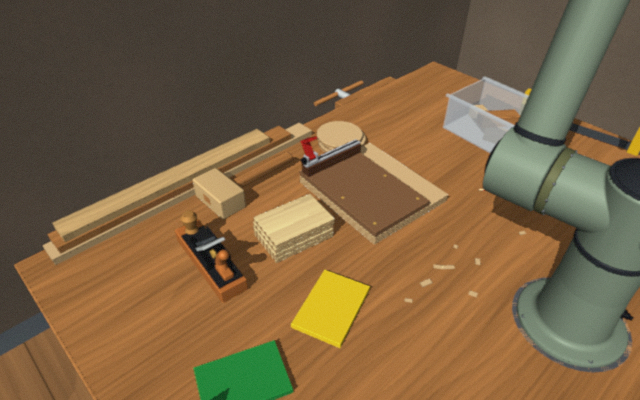

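View pics/top0.png

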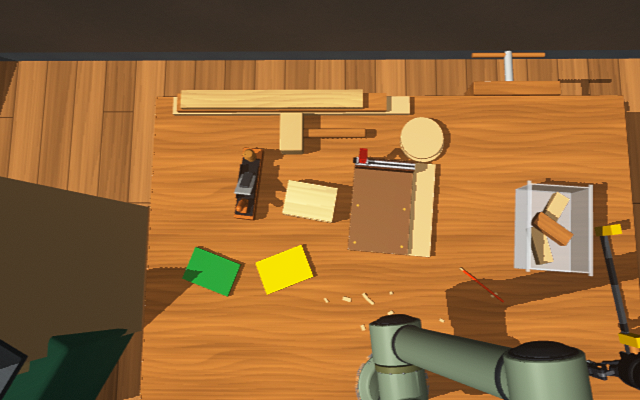

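```bash
cat > h.py <<'E'
from cell import *
import cv2,numpy as np
from scipy.optimize import least_squares
def proj(f,P):
    T=np.linalg.inv(f["cam_to_world"]); p=np.atleast_2d(P)@T[:3,:3].T+T[:3,3]
    return np.c_[p[:,0]/p[:,2]*f["fx"]+f["cx"],p[:,1]/p[:,2]*f["fy"]+f["cy"]]
def onz(f,uv,z):
    T=f["cam_to_world"]; uv=np.atleast_2d(uv)
    d=np.c_[(uv[:,0]-f["cx"])/f["fx"],(uv[:,1]-f["cy"])/f["fy"],np.ones(len(uv))]@T[:3,:3].T
    return T[:3,3]+d*((z-T[2,3])/d[:,2])[:,None]
def tri(fs,uvs):
    r=least_squares(lambda X:np.concatenate([proj(f,X)[0]-u for f,u in zip(fs,uvs)]),[.5,.1,.05])
    return r.x,np.abs(r.fun).max()
E
python3 - <<'E'
from h import *
S=grab_frame("side");T=grab_frame("top")
for n,a,b in[("corner",(363.1,151.6),(414.3,170.9)),("pivot",(309.9,156.7),(361.1,161.7)),("board",(357.4,163.2),(409.6,174)),("stack",(292.3,226.7),(310.6,199.2)),("discs",(340.7,144),(420.8,144)),("mallet",(250.8,183.5),(324.4,133.8))]:
    X,e=tri([S,T],[a,b]);print(n,X.round(4),round(e,2))
print(onz(T,[310.6,199.2],.045))
# bed colour corners, stack mask corners
for nm,f in(("side",S),("top",T)):
    for n in("blank_top","bench_plane","board"):
        for m in silhouettes(nm,n)[:3]:
            M=m["mask"].astype(np.uint8)
            c=max(cv2.findContours(M,0,1)[0],key=cv2.contourArea)
            print(nm,n,round(m["score"],2),np.round(m["centre"]),M.sum(),cv2.approxPolyDP(c,3,True)[:,0].tolist())
def crop(f,u,v,w,h,k,name):
    cv2.imwrite(name,cv2.resize(f["img"][v:v+h,u:u+w,::-1],None,fx=k,fy=k,interpolation=cv2.INTER_CUBIC))
crop(T,225,135,220,130,3.6,"pics/tz.png");crop(S,170,110,290,200,2.7,"pics/sz.png")
E
```

```text
corner [ 0.6762 -0.0819  0.0365] 0.96
pivot [0.6997 0.0983 0.0932] 0.7
board [ 6.773e-01 -6.880e-02 -1.000e-04] 0.59
stack [0.5885 0.2595 0.0202] 0.18
discs [ 0.7827 -0.1076 -0.0036] 1.25
mallet [ 0.8167  0.2168 -0.0035] 0.54
[[0.58473908 0.25756874 0.045     ]]
side blank_top 0.85 [331. 305.] 3461 [[325, 270], [291, 325], [338, 346], [369, 287]]
side blank_top 0.73 [246. 376.] 4259 [[274, 341], [193, 367], [200, 399], [276, 399], [291, 393]]
side blank_top 0.66 [294. 223.] 2451 [[333, 218], [308, 194], [256, 215], [254, 221], [279, 246], [332, 223]]
side bench_plane 0.85 [210. 255.] 3008 [[185, 211], [181, 216], [184, 224], [176, 229], [177, 239], [220, 300], [246, 290], [246, 279], [230, 260], [222, 239], [204, 227], [195, 213]]
side bench_plane 0.42 [310. 147.] 192 [[315, 137], [301, 142], [310, 159], [314, 157], [310, 142]]
side board 0.96 [368. 187.] 8837 [[301, 140], [305, 155], [301, 159], [300, 182], [373, 243], [446, 199], [445, 193], [370, 143], [361, 146], [353, 140], [318, 155], [309, 143], [315, 136]]
top blank_top 0.98 [309. 201.] 1753 [[289, 181], [284, 213], [332, 220], [337, 188]]
top blank_top 0.97 [284. 267.] 1715 [[300, 245], [256, 262], [267, 293], [312, 275]]
top blank_top 0.72 [214. 274.] 1760 [[196, 247], [183, 278], [228, 295], [240, 264]]
top bench_plane 0.74 [250. 185.] 1584 [[245, 148], [235, 188], [234, 216], [254, 219], [263, 151]]
top board 0.65 [391. 204.] 7679 [[362, 148], [353, 159], [348, 248], [427, 256], [435, 166], [370, 158]]
```

View pics/tz.png

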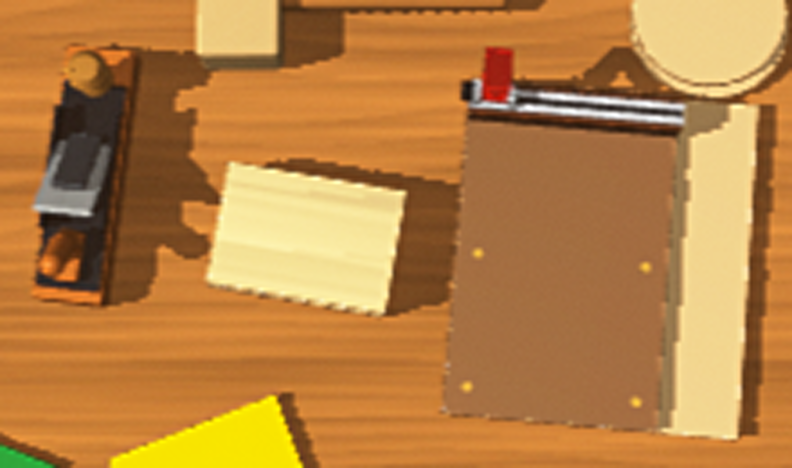

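View pics/sz.png

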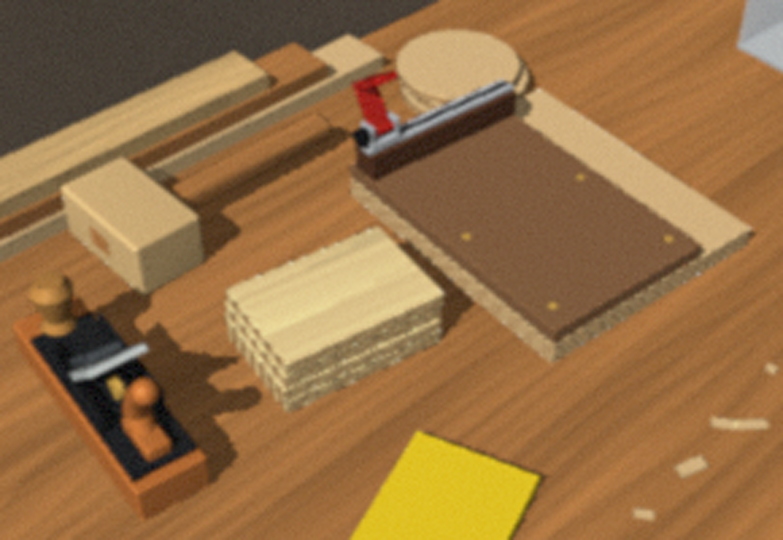

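The crops show the stack (top view corners about (289,180), (338,188), (332,222), (283,214)), the brown bed with the fence across its far end, the red stop leaning back at its left end, and the plane to the left. I'll fit the poses of the board and blank to these corners in both views.

```bash
python3 - <<'E'
from h import *
S=grab_frame("side");T=grab_frame("top")
t=lambda *p:np.array(p)/3.6+[225,135]
s=lambda *p:np.array(p)/2.7+[170,110]
def R(p,L,z0=0):
    c,sn=np.cos(p[2]),np.sin(p[2]);L=np.array(L,float)
    return np.c_[p[0]+c*L[:,0]-sn*L[:,1],p[1]+sn*L[:,0]+c*L[:,1],L[:,2]+z0]
b=np.array([[-.265,.19,.042],[-.265,0,.042],[0,0,.042],[0,.19,.042],[.014,.169,.09]])
tb=np.vstack([t((446,410),(661,430),(679,134),(470,122)),[361.1,161.7]])
sb=np.vstack([s((556,332),(702,248),(517,118),(355,175)),[309.9,156.7]])
r=least_squares(lambda p:np.r_[(proj(T,R(p,b))-tb).ravel(),(proj(S,R(p,b))-sb).ravel()],[.68,-.08,0],loss="soft_l1")
print("board",r.x.round(4));print((proj(T,R(r.x,b))-tb).round(1).tolist(),(proj(S,R(r.x,b))-sb).round(1).tolist())
for z in(None,):
    k=np.array([[.055,.08,0],[.055,-.08,0],[-.055,-.08,0],[-.055,.08,0]])
    tk=t((230,163),(407,190),(384,314),(208,284));sk=s((376,227),(443,294),(290,360),(228,295))
    # far-left=(+x,+y) ; in side view order: far corner(-y side?)..
    for roll in range(4):
        sr=np.roll(sk,roll,0)
        q=least_squares(lambda p:np.r_[(proj(T,R(p,k,p[3]))-tk).ravel(),(proj(S,R(p,k,p[3]))-sr).ravel()],[.58,.26,0,.06])
        if q.cost<100:
            print("blank",q.x.round(4),q.cost);print(q.fun.round(1).tolist())
            c,sn=np.cos(r.x[2]),np.sin(r.x[2]);d=q.x[:2]-r.x[:2]
            print("in board",c*d[0]+sn*d[1],-sn*d[0]+c*d[1],q.x[2]-r.x[2])
pl=np.array([(135,60),(103,305)])/3.6+[225,135];print("plane top right edge",onz(T,pl,.05))
E
```

```text
board [ 0.6724 -0.0731 -0.0854]
[[-1.4, 0.3], [-1.4, 0.0], [-1.1, 0.4], [-1.3, -1.2], [0.7, -0.7]] [[0.1, -1.3], [0.4, -2.4], [-0.4, -2.0], [7.1, 1.9], [1.6, 0.3]]
blank [ 0.5794  0.2589 -0.1558  0.0548] 5.828306332385919
[-0.5, -0.4, -0.7, -0.3, 0.3, -1.0, -0.2, -0.4, -0.2, -1.5, 0.8, -0.2, 1.1, -0.3, 0.0, 2.3]
in board -0.12091995071031272 0.3228051889244027 -0.07038618874431814
plane top right edge [[0.74066451 0.41576269 0.05      ]
 [0.51771218 0.43958801 0.05      ]]
```

```bash
cat >> h.py <<'E'
from scipy.spatial.transform import Rotation as Ro
B=np.array([.6724,-.0750,-.0854])   # board pose x,y,yaw
def W(x,y,z): c,s=np.cos(B[2]),np.sin(B[2]); return np.array([B[0]+c*x-s*y,B[1]+s*x+c*y,z])
def inB(p): c,s=np.cos(B[2]),np.sin(B[2]); d=np.array(p[:2])-B[:2]; return np.array([c*d[0]+s*d[1],-s*d[0]+c*d[1],p[2]])
def rot(a): # tool down, tool x at angle a from board y (tool y along board x for a=0)
    g=B[2]+a; return Ro.from_matrix(np.array([[-np.sin(g),np.cos(g),0],[np.cos(g),np.sin(g),0],[0,0,-1]])).as_rotvec()
E
python3 - <<'E'
from h import *
S=grab_frame("side");T=grab_frame("top")
exec('''
b=np.array([[-.265,.19,.042],[-.265,0,.042],[0,0,.042],[0,.19,.042],[.014,.169,.09]])
t=lambda *p:np.array(p)/3.6+[225,135]
s=lambda *p:np.array(p)/2.7+[170,110]
tb=np.vstack([t((446,410),(661,430),(679,134),(470,122)),[361.1,161.7]])
sb=np.vstack([s((556,332),(702,248),(517,118),(355,175)),[309.9,156.7]])
''')
def W2(p,L): c,s_=np.cos(p[2]),np.sin(p[2]); return np.c_[p[0]+c*L[:,0]-s_*L[:,1],p[1]+s_*L[:,0]+c*L[:,1],L[:,2]]
k=[0,1,2,4]
r=least_squares(lambda p:np.r_[(proj(T,W2(p,b))-tb).ravel(),(proj(S,W2(p,b))[k]-sb[k]).ravel()],B)
print(r.x.round(4),r.fun.round(1).tolist())
for w in[(-.12,.218,.1,0),(-.12,.218,.017,0),(-.12,.44,.036,-.07),(-.12,.165,.036,0),(-.2,.072,.036,np.pi/2),(-.2,.072,.036,-np.pi/2),(.08,.169,.12,0)]:
    for f in(0,np.pi):
        j=ik(W(*w[:3]),rot(w[3]+f)); print(w,f,None if j is None else np.round(j,2).tolist())
E
```

```text
[ 0.6713 -0.0729 -0.0856] [-1.4, 0.6, -1.5, 0.3, -1.1, 0.7, -1.4, -0.9, 0.6, -0.4, 0.3, -1.1, 0.7, -2.2, -0.1, -1.8, 1.8, 0.5]
(-0.12, 0.218, 0.1, 0) 0 [0.14, 0.52, -0.26, 0.8, 0.0, 1.79]
(-0.12, 0.218, 0.1, 0) 3.141592653589793 [0.14, 0.52, -0.26, 0.8, 0.0, -1.35]
(-0.12, 0.218, 0.017, 0) 0 [0.14, 0.62, -0.33, 0.62, 0.0, 1.79]
(-0.12, 0.218, 0.017, 0) 3.141592653589793 [0.14, 0.62, -0.33, 0.62, 0.0, -1.35]
(-0.12, 0.44, 0.036, -0.07) 0 [0.46, 0.76, 0.02, 0.83, -0.0, 2.18]
(-0.12, 0.44, 0.036, -0.07) 3.141592653589793 [0.46, 0.76, 0.02, 0.83, -0.0, -0.96]
(-0.12, 0.165, 0.036, 0) 0 [0.05, 0.57, -0.36, 0.64, 0.0, 1.7]
(-0.12, 0.165, 0.036, 0) 3.141592653589793 [0.05, 0.57, -0.36, 0.64, 0.0, -1.44]
(-0.2, 0.072, 0.036, 1.5707963267948966) 0 [-0.13, 0.43, -0.62, 0.52, 0.0, -0.04]
(-0.2, 0.072, 0.036, 1.5707963267948966) 3.141592653589793 [-0.13, 0.43, -0.62, 0.52, 0.0, 3.1]
(-0.2, 0.072, 0.036, -1.5707963267948966) 0 [-0.13, 0.43, -0.62, 0.52, 0.0, 3.1]
(-0.2, 0.072, 0.036, -1.5707963267948966) 3.141592653589793 [-0.13, 0.43, -0.62, 0.52, 0.0, -0.04]
(0.08, 0.169, 0.12, 0) 0 [0.02, 0.83, 0.38, 1.12, 0.0, 1.67]
(0.08, 0.169, 0.12, 0) 3.141592653589793 [0.02, 0.83, 0.38, 1.12, 0.0, -1.47]
```

```bash
python3 - <<'E'
from h import *
let_go()
movep(W(-.12,.214,.20),rot(0))
print(move_l(W(-.12,.214,.017),.2,until_force=6))
print(move_l(W(-.12,.190,.017),.02,until_force=5))
s=get_state();print(inB(s["position"]),s["contact_force"],s["clock"])
E
```

```text
False
True
[-0.12017651  0.20341423  0.01683566] [0.44097129 0.86622077 0.98962254] 6.3083
```

```bash
sed -i 's/^B=.*/B=np.array([.6713,-.0726,-.0856])/' h.py; python3 - <<'E'
from h import *
move_l(W(-.12,.214,.017),.05); move_l(W(-.12,.214,.13),.25)
a=-.07
k=inB([.5794,.2589,0]); print(k)
n=np.array([-np.sin(a),np.cos(a)])       # blank's +y in board
P=lambda d,z:W(*(k[:2]+n*d),z)
movep(P(.108,.15),rot(a))
print(move_l(P(.108,.036),.2,until_force=6))
print(move_l(P(.086,.036),.05,until_force=8)); s=get_state();print(inB(s["position"]),s["contact_force"],s["clock"])
T=grab_frame("top");cv2.imwrite("pics/t2.png",cv2.resize(T["img"][120:280,200:460,::-1],None,fx=3,fy=3))
E
```

```text
[-0.11990527  0.32242919  0.        ]
False
False
[-0.11382063  0.40787979  0.03618156] [0.32238005 0.20850041 0.35241484] 9.5
```

View pics/t2.png

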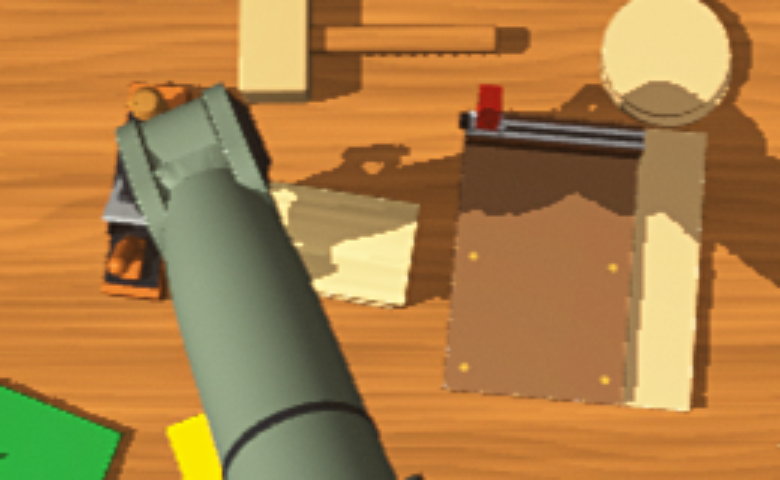

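The top view shows the arm over the stack's outer end, with the plane unmoved and the blank still on the stack (near end around crop (410,250)). Next I push.

```bash
python3 - <<'E'
from h import *
move_l(W(-.117,.30,.036),.08); s=get_state();print(s["contact_force"])
move_l(W(-.12,.20,.036),.08,rot=rot(0)); s=get_state();print(s["contact_force"])
move_l(W(-.12,.163,.036),.03); s=get_state();print(inB(s["position"]),s["contact_force"],s["clock"])
move_l(W(-.12,.19,.036),.1);move_l(W(-.12,.19,.12),.2)
movep(W(-.21,.072,.12),rot(-np.pi/2+np.pi))
for c,b in(("side",(170,110,290,200)),("top",(225,135,220,130))):
    f=grab_frame(c)
    for m in silhouettes(c,"blank_top"): print(c,round(m["score"],2),np.round(m["centre"]))
    if c=="side":cv2.imwrite("pics/s3.png",cv2.resize(f["img"][110:310,170:460,::-1],None,fx=2.7,fy=2.7))
E
```

```text
[-0.18508566  0.27980682  0.61059153]
[ 0.87773323 -0.13959814 -0.19512032]
[-0.11999021  0.16300143  0.03601619] [ 0.59000227 -0.28530069  0.64349609] 13.8333
side 0.71 [245. 376.]
side 0.68 [331. 307.]
top 0.75 [212. 272.]
top 0.74 [376. 201.]
top 0.58 [283. 268.]
```

View pics/s3.png

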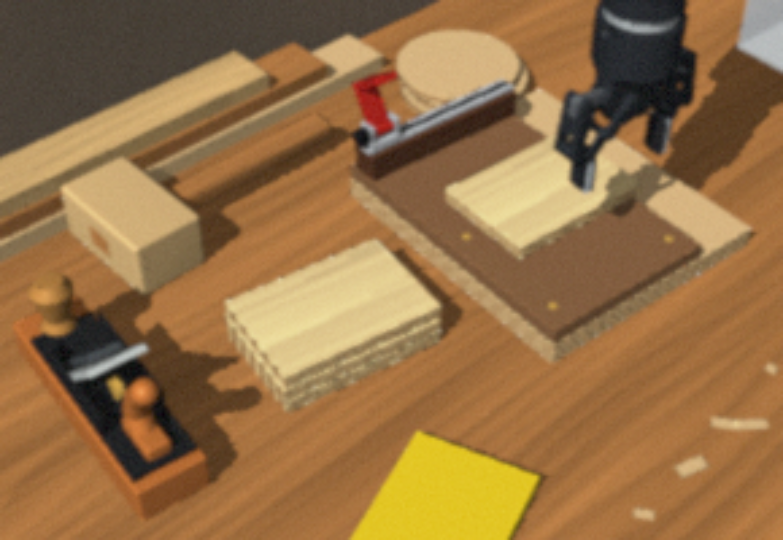

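The blank lies flat on the bed, with its end near the runway edge, and the three others have stayed put. Next I push it to the fence.

```bash
python3 - <<'E'
from h import *
print(move_l(W(-.21,.072,.036),.2,until_force=6))
print(move_l(W(-.15,.072,.036),.08,until_force=10)); s=get_state();print(inB(s["position"]))
print(move_l(W(-.105,.072,.036),.025,until_force=10)); s=get_state();print(inB(s["position"]),s["contact_force"],s["wrist_torque"],s["clock"])
move_l(W(-.16,.072,.036),.1); move_l(W(-.21,.072,.2),.25)
movep(W(.02,-.2,.25),rot(0))
f=grab_frame("top");s=grab_frame("side")
for nm in("top","side"):
  for m in silhouettes(nm,"blank_top")[:4]:
    c=max(cv2.findContours(m["mask"].astype(np.uint8),0,1)[0],key=cv2.contourArea)
    print(nm,round(m["score"],2),np.round(m["centre"]),cv2.approxPolyDP(c,2,True)[:,0].tolist())
g=np.array([[0,-.008,.057],[0,.152,.057],[-.11,.152,.057],[-.11,-.008,.057]]);P=np.array([W(*p) for p in g])
print(proj(f,P).round(1).tolist(),proj(s,P).round(1).tolist())
a=cv2.resize(f["img"][145:230,335:435,::-1],None,fx=4,fy=4);b=cv2.resize(s["img"][130:230,290:390,::-1],None,fx=4,fy=4)
cv2.imwrite("pics/m4.png",np.hstack([cv2.copyMakeBorder(a,0,60,0,0,0),b]))
E
```

```text
False
False
[-0.15031     0.07202004  0.03601938]
True
[-0.12095923  0.07206744  0.03519555] [ 1.01197373 -0.21398401 -0.66794903] [-0.00578184 -0.00754244  0.03475167] 19.2333
top 0.9 [390. 188.] [[366, 169], [366, 202], [408, 206], [414, 204], [417, 186], [414, 172]]
top 0.55 [283. 270.] [[301, 246], [256, 262], [267, 292], [282, 289], [312, 276]]
side 0.96 [357. 171.] [[389, 166], [365, 148], [360, 148], [320, 167], [319, 171], [347, 191], [383, 173]]
side 0.9 [249. 377.] [[276, 343], [272, 340], [195, 366], [193, 372], [199, 399], [278, 399], [290, 393], [291, 383]]
side 0.81 [331. 308.] [[324, 270], [292, 319], [291, 326], [338, 347], [345, 338], [368, 287]]
[[415.7, 172.3], [366.0, 168.1], [363.3, 201.8], [413.5, 206.1]] [[363.7, 146.6], [319.8, 167.3], [346.1, 187.8], [390.7, 164.9]]
```

View pics/m4.png

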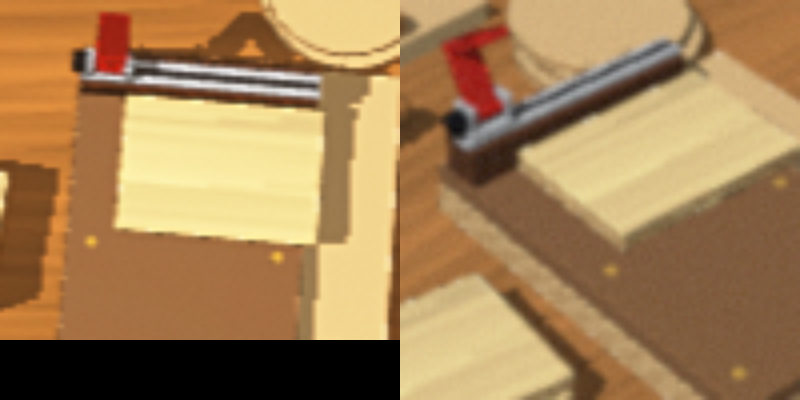

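The top and side crops show the blank square against the fence (top corners about (366,169), (416,172), (414,206), (364,202)), overhanging the runway edge slightly. By pixels the projection is about 6.5 to 8 mm, which agrees with the touch probe. Next is the flip stop.

```bash
python3 - <<'E'
from h import *
grab(20); r=rot(np.pi/2)
movep(W(.085,.169,.25),r)
print(move_l(W(.085,.169,.118),.2,until_force=6))
move_l(W(.0,.169,.118),.08); s=get_state();print(s["contact_force"],s["clock"])
move_l(W(.015,.169,.118),.1);move_l(W(.015,.169,.19),.2)
move_l(W(-.031,.169,.19),.15)
print(move_l(W(-.031,.169,.13),.1,until_force=12))
print(move_l(W(-.031,.169,.086),.03,until_force=12)); s=get_state();print(inB(s["position"]),s["contact_force"],s["clock"])
move_l(W(-.031,.169,.19),.2); movep(W(.02,-.2,.3),rot(0))
f=grab_frame("top");s=grab_frame("side")
a=cv2.resize(f["img"][145:230,335:435,::-1],None,fx=4,fy=4);b=cv2.resize(s["img"][130:230,290:390,::-1],None,fx=4,fy=4)
cv2.imwrite("pics/m5.png",np.hstack([cv2.copyMakeBorder(a,0,60,0,0,0),b]))
cv2.imwrite("pics/s5.png",s["img"][:,:,::-1]);print(get_state()["clock"])
E
```

```text
False
[1.87885776 0.50104813 1.30837842] 26.3333
False
True
[-0.03303756  0.16910408  0.12557266] [-1.17678142  0.35480707  2.46179454] 28.8167
30.8333
```

View pics/m5.png

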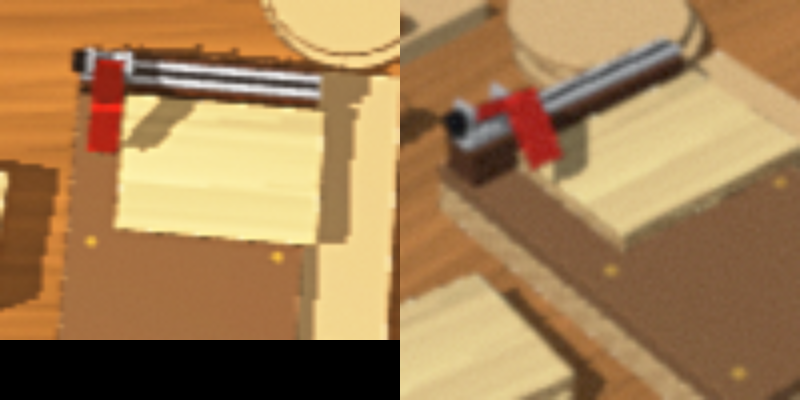

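View pics/s5.png

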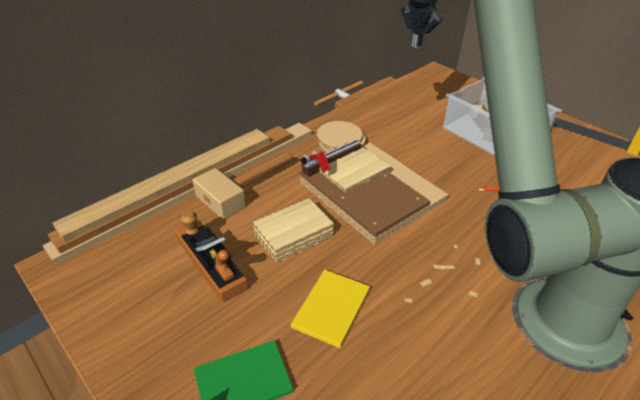

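The arm stopped at about 40° because the force threshold tripped early, probably from contact jolt. The tab clears the blank's end, so I'll press further with a higher threshold.

```bash
python3 - <<'E'
from h import *
r=rot(np.pi/2)
movep(W(-.036,.169,.19),r)
move_l(W(-.036,.169,.134),.15,until_force=20)
for z in(.115,.105,.096,.088):
    h=move_l(W(-.036,.169,z),.03,until_force=30); s=get_state();print(h,inB(s["position"]),s["contact_force"].round(1),s["clock"])
    if h and s["position"][2]>.1: continue
    if h: break
move_l(W(-.036,.169,.19),.2); movep(W(.02,-.2,.3),rot(0))
f=grab_frame("top");s=grab_frame("side")
a=cv2.resize(f["img"][145:230,335:435,::-1],None,fx=4,fy=4);b=cv2.resize(s["img"][130:230,290:390,::-1],None,fx=4,fy=4)
cv2.imwrite("pics/m6.png",np.hstack([cv2.copyMakeBorder(a,0,60,0,0,0),b]));print(get_state()["clock"])
E
```

```text
False [-0.04181423  0.16913408  0.11353039] [-12.2   0.5   5.8] 33.5917
False [-0.04682463  0.16910621  0.10131344] [-20.7   1.7   5.3] 34.075
False [-0.04875686  0.16909399  0.09080384] [-22.3   1.8   1.5] 34.525
False [-0.04904958  0.16933133  0.08508828] [-28.3   2.1  14.4] 34.9417
37.15
```

View pics/m6.png

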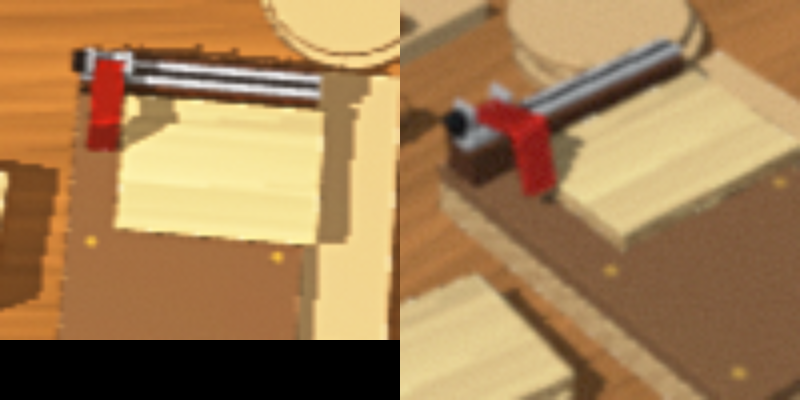

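The stop is now about 20° above level. The fingertip had slipped off the outer end of the arm, so I'll press further in.

```bash
python3 - <<'E'
from h import *
r=rot(np.pi/2)
movep(W(-.022,.169,.17),r)
move_l(W(-.022,.169,.122),.15,until_force=20)
h=move_l(W(-.022,.169,.088),.025,until_force=25); s=get_state();print(h,inB(s["position"]),s["contact_force"].round(1),s["clock"])
if s["position"][2]>.098:
    h=move_l(W(-.022,.169,.088),.025,until_force=25); s=get_state();print(h,inB(s["position"]),s["contact_force"].round(1),s["clock"])
move_l(W(-.022,.169,.19),.2); movep(W(.02,-.2,.3),rot(0))
f=grab_frame("top");s=grab_frame("side")
a=cv2.resize(f["img"][145:230,335:435,::-1],None,fx=4,fy=4);b=cv2.resize(s["img"][130:230,290:390,::-1],None,fx=4,fy=4)
cv2.imwrite("pics/m7.png",np.hstack([cv2.copyMakeBorder(a,0,60,0,0,0),b]));print(get_state()["clock"])
for x in((-.039,.157,.094),(-.039,.181,.094),(-.039,.157,.044),(-.039,.181,.044)): print(((proj(s,W(*x))[0]-[290,130])*4+[400,0]).round())
E
```

```text
True [-0.02228388  0.16903101  0.0950658 ] [0.  0.6 5.4] 40.1167
42.2833
[550. 135.]
[521. 149.]
[549. 195.]
[521. 209.]
```

View pics/m7.png

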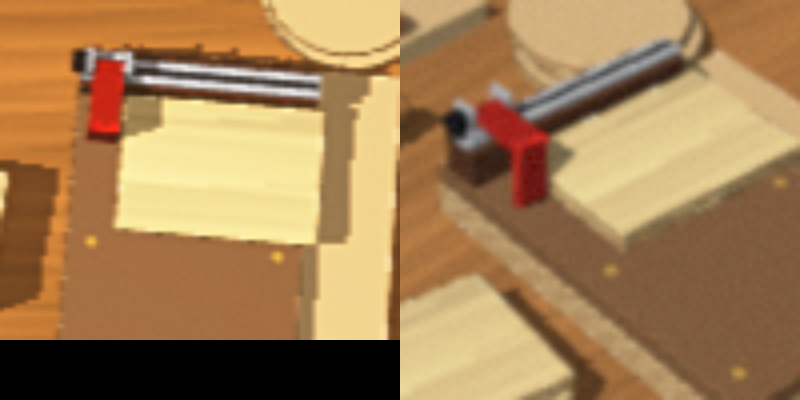

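The tab now hangs vertically beside the blank's end, with its corners at crop (515,205) and (547,195), matching the predicted lowered position. One more seating press, then I hand in.

```bash
python3 - <<'E'
from h import *
r=rot(np.pi/2)
movep(W(-.028,.169,.15),r)
move_l(W(-.028,.169,.102),.15,until_force=20)
h=move_l(W(-.028,.169,.085),.015,until_force=30); s=get_state();print(h,inB(s["position"]),s["contact_force"].round(1),s["clock"])
move_l(W(-.028,.169,.2),.2)
print(get_state()["clock"]); print(sign_off())
E
```

```text
True [-0.02784949  0.16910969  0.09502704] [-2.1 -1.2  6.4] 44.9667
45.65
the job is handed in; nothing more can be done
None
```

The top blank is on the bed, snug against the fence and projecting about 6.5–8 mm (touch and pixel estimates), with the flip stop pressed down to its hard limit behind it; the other items looked undisturbed in the pictures, and I handed in at 45.7 s.

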